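# Clear broken porcelain off the prep plate

## Robot

A 7-joint arm with a two-finger parallel gripper is mounted at the origin on the work surface. World frame = base frame: x ahead of the robot, y to its left, z up, the work surface at z = 0. Lengths are in m, angles in rad, forces in N, time in s.
With the tool pointing down it reaches from about 0.35 to 0.9 m from the base axis. Payload 8.1 kg.
Tool frame: the origin (TCP) lies on the centre line of the jaws, within the pads' length; the fingertips stand 11 mm ahead of it and the grasp point (between the pads) lies 8 mm behind it (arm.nose_length is the distance from the TCP to the fingertips, in m); z points along the fingers, y is the line along which they close (so a half turn about z gives the same grasp; the last joint's range is limited). The gripper opens to 92 mm and grips with 3 to 60 N. Pads are 19 mm wide; open, the fingers measure 130 mm over their backs; the gripper's body (75 mm by 190 mm) begins 47 mm behind the grasp point.
Start: joints at [1.01, 0.434, 0.025, 1.573, -0.012, 1.134, -0.075], TCP at [0.276, -0.561, 0.238] pointing down, gripper open.
Joint ranges: [-2.62, 2.62], [-0.44, 2.09], [-1.27, 1.32], [0.08, 2.57], [-1.32, 4.46], [0.12, 2], [-2.74, 2.74]. Speed limits (rad/s): [2.22, 2.22, 3.01, 3.01, 3.14, 3.14, 3.14].

## Interface

Orientations are given as a rotation vector (axis times angle).
In Python, from cell import arm gives the robot as it stands.
- The arm moves only by the tool jog_arm, never from a script. Its argument "moves" is a list of rows, each a list of 4 numbers: the shift along the tool's x, y, z in m, then the turn about the tool's z in rad. In form: [[tx, ty, tz, spin], ...]. A call has 1 to 20 rows; each row is the pose to reach, as a shift and turn from the pose commanded when the call began, along the tool's axes at that moment; what a row does not reach only later rows make up. A row lasts 1/8 s, in which the tool goes at most 62.5 mm and 10.7 degrees, less where a joint would pass 70% of its speed; a pose out of reach is approached as far as the arm can. A call with a gripper value outside its range is refused whole. "hand" is the finger opening in m, from 0 to 0.0918, set as the call begins (left out, the last holds). The fingers move at their own pace and stop on an object; "newtons" is the grip in N (left out, the last holds). Time passes only in rows, so rows that repeat a pose let the fingers close. It gives the time, the measured TCP pose, the force, the opening and the grip force at its end, in the units of the state.
- arm.observe(): the state, without advancing time (a new reading comes with each control period).
- arm.get_image(name): name is "scene" or "top" or "wrist"; returns a dict with "color" (384x512x3 uint8, red, green, blue), "z_map" (384x512 float32, m along the optical axis (not along the pixel's ray), 0 where there is no reading), "fx", "fy", "cx", "cy" (pixels), "rvec" (rotation vector, rad) and "tvec" (3), from world to camera coordinates, as OpenCV has them. Camera axes: x right, y down, z forward; pixel columns grow to the right and rows downward; lengths in m; the calibration is good to about 2 mm. A picture is of the moment at which its call begins.
- arm.sign_off(): hands the job in; it is judged then, once.
The state is a dict: "clock": time; "joints": joint angles; "dq": joint speeds; "joint_efforts": joint torques, N m; "position": TCP position; "ee_rot": TCP orientation; "force": force on the tool from outside, world axes, zero at the start; "ft_torque": the same for the moment, N m; "width": opening from 0.0 (shut) to 1.0 (fully open); "gripper_force": force on a finger pad.
Only numpy, scipy, OpenCV 4.12 (cv2) and the standard library are available. Lean on these libraries where they do the work, as an engineer would, in place of code of your own. Each camera call takes 0.05 s, during which the arm holds its last target. There are 200 camera calls.

## Task

A spotting tile has broken on the steel prep plate. Take the scraper block from its rubber pad and wipe all four loose porcelain shards along the lane, over the plate's open lip and into the pale blue plastic tray below; then stand the scraper back on its pad and let go. The shards are sharp, so only the scraper may move them: never touch them with the gripper, and leave the dropper bottle, the whole tile and the jar where they stand.

Things in the scene. Friction and masses are not known exactly. Their poses are not given: they have to be found in the camera images.
- plate: Fixed steel prep plate on feet, top 45 mm above the bench. Origin on the bench below the lane's middle. The lane runs along its y from -130 to the open lip at +130 mm, both ends rimless, between rims 8 mm wide and 8 mm high at x -85 and +85 mm (161 mm clear). Beyond the +x rim a shelf strip (to x +155 mm) holds a dropper bottle and a whole tile. Yaw within 0.35 rad of zero.
- plate_lip (a point): Middle of the open lip's edge, on the plate's top surface (45 mm above the bench).
- tray: Fixed open pale blue plastic tray on the bench below the lip: 220 (its x) by 155 (its y) by 28 mm high, walls and floor 5 mm. Origin at the centre of its underside; axes parallel to the plate's. Its near wall is tucked 13 mm under the lip, its rim 7 mm below the plate's underside, so what is wiped over the lip falls in.
- scraper: Scraper block, about 0.2 kg, standing on its foot. Foot 120 (its x) by 30 (y) by 30 mm high, white with a black lower edge; on it a black upright grip 60 (x) by 24 mm (y), from 30 to 87 mm above the underside. Origin at the centre of the foot's underside, z up. Pinch the grip across its 24 mm from above, about 60 mm above the underside.
- pad: Fixed flat grey rubber pad, 170 (its x) by 110 (its y) by 4 mm, on the bench to the right of the plate: the scraper's place. Origin at the centre of its underside.
- chip0: Loose shard of broken white porcelain, irregular, about 18 by 24 mm and 7 mm thick, 10 g, flat on the plate at the start, wholly within 60 mm of the lane's centre line and between y -50 and +65 mm of the plate. Origin at the middle of its underside.
- chip1: Loose shard of broken white porcelain, irregular, about 18 by 24 mm and 7 mm thick, 10 g, flat on the plate at the start, wholly within 60 mm of the lane's centre line and between y -50 and +65 mm of the plate. Origin at the middle of its underside.
- chip2: Loose shard of broken white porcelain, irregular, about 18 by 24 mm and 7 mm thick, 10 g, flat on the plate at the start, wholly within 60 mm of the lane's centre line and between y -50 and +65 mm of the plate. Origin at the middle of its underside.
- chip3: Loose shard of broken white porcelain, irregular, about 18 by 24 mm and 7 mm thick, 10 g, flat on the plate at the start, wholly within 60 mm of the lane's centre line and between y -50 and +65 mm of the plate. Origin at the middle of its underside.
- dropper: Bystander: small amber dropper bottle, 32 mm across, 65 mm high, on the plate's shelf strip. Origin at the centre of its underside.
- spot_tile: Bystander: whole white spotting tile, 44 by 74 by 8 mm, six round wells, on the plate's shelf strip. Origin at the centre of its underside.
- jar: Bystander: white jar with a blue cap, 60 mm across, 80 mm high, on the bench beyond the pad. Origin at the centre of its underside.

How it is judged:
By the outcome, as a careful person would: the job done as asked, in the order asked, and still so for the second after the job is handed in, with the robot touching nothing.
It also fails if it takes over 53 s, if anything falls off the work surface, if the arm or the gripper's body presses on something with over 40 N, if the wrist force passes 120 N, or if a joint passes its speed limit or range.

## Working session

There is one attempt and no reset: what is moved stays moved. The work goes in short steps, Python scripts to look and compute and a tool call to move; the robot and the scene stay as the last step left them, time stands still between calls to the robot, and variables do not carry over. Pictures are saved under pics/ and viewed, at most 10 in all, crops included, and the job is handed in when it is done.

Besides the shell and the picture viewer there is one more tool, called in YAML: its name, and indented under it one key for each argument. jog_arm: Moves the arm, as the interface text tells. Its arguments: {"type":"object","properties":{"moves":{"type":"array"},"hand":{"type":"number"},"newtons":{"type":"number"}},"required":["moves"]}

```bash
mkdir -p pics; ls; python3 - <<'E'
from cell import arm
import cv2,numpy as np
for n in("top","scene"):
    im=arm.get_image(n); cv2.imwrite(f"pics/{n}0.png",im["color"][:,:,::-1]); np.savez(f"{n}0.npz",**im)
    print(n,im["fx"],im["fy"],im["cx"],im["cy"],im["rvec"],im["tvec"])
s=arm.observe();print(s, arm.nose_length)
E
```

```text
pics
top 361.7110756524955 361.7110756524955 253.10884983692844 192.8276464523694 [ 2.20174683 -2.18328399  0.03131902] [-0.03442853  0.57352361  0.83255318]
scene 371.6356429196642 371.6356429196642 248.18282970142408 193.46596478636397 [ 1.85015611  1.7123853  -0.69211295] [ 0.00650462 -0.39359436  1.44670469]
{'clock': 0.1, 'joints': array([ 1.01041614,  0.43513551,  0.02497893,  1.57397038, -0.01163095,
        1.13399473, -0.0751087 ]), 'dq': array([-0.0005125 , -0.00166155, -0.00096463, -0.00443719, -0.00096729,
       -0.0012333 ,  0.00029558]), 'joint_efforts': array([ 2.24118819e-03, -6.69126892e+01,  9.87444408e-01, -3.15148294e+01,
       -6.05244655e-02,  3.73571890e-02,  2.24928283e-05]), 'position': array([ 0.27599799, -0.56028636,  0.23704836]), 'ee_rot': array([-3.05842285e+00, -7.12375406e-01,  6.34999969e-04]), 'force': array([-0.29485116,  0.23535207, -0.00191668]), 'ft_torque': array([-0.04881408, -0.01164165, -0.02970872]), 'gripper_force': 0.0, 'width': 0.9934892695121381} 0.011
```

View pics/top0.png

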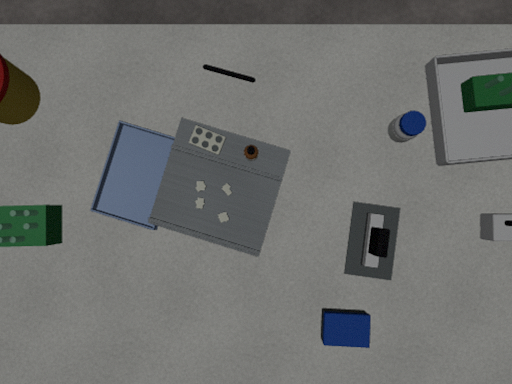

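View pics/scene0.png

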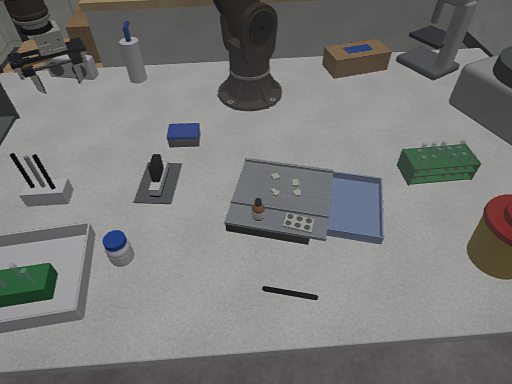

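The top view shows the plate around (220,186), the tray to its left at (137,175), four shards at (200,186), (226,189), (200,203) and (223,217), and the scraper at (376,241) on its pad, with the jar at (410,125). In the scene view the shards are at (275,176), (295,182), (276,191) and (297,192), and the scraper is at (157,173).

```bash
cat > h.py <<'E'
import numpy as np,cv2
def cam(im):
    R=cv2.Rodrigues(np.asarray(im["rvec"]))[0]; t=np.asarray(im["tvec"]).ravel()
    K=np.array([[im["fx"],0,im["cx"]],[0,im["fy"],im["cy"]],[0,0,1]],float); return K,R,t
def ray(im,uv):
    K,R,t=cam(im); uv=np.atleast_2d(uv).astype(float)
    d=np.c_[uv,np.ones(len(uv))]@np.linalg.inv(K).T@R; return -R.T@t,d
def onplane(im,uv,z):
    o,d=ray(im,uv); return o+d*((z-o[2])/d[:,2])[:,None]
def xyz(im):
    h,w=im["z_map"].shape; u,v=np.meshgrid(np.arange(w),np.arange(h))
    o,d=ray(im,np.c_[u.ravel(),v.ravel()]); return (o+d*im["z_map"].reshape(-1,1)).reshape(h,w,3)
def tri(ims,uvs):
    A=np.zeros((3,3));b=np.zeros(3);L=[]
    for im,uv in zip(ims,uvs):
        o,d=ray(im,uv);d=d[0]/np.linalg.norm(d);P=np.eye(3)-np.outer(d,d);A+=P;b+=P@o;L.append((o,P))
    x=np.linalg.solve(A,b);return x,[np.linalg.norm(P@(x-o)) for o,P in L]
def proj(im,p):
    K,R,t=cam(im);return cv2.projectPoints(np.atleast_2d(p).astype(float),R,t,K,None)[0].reshape(-1,2)
E
python3 - <<'E'
from h import *
T=dict(np.load("top0.npz"));S=dict(np.load("scene0.npz"))
P=xyz(T);z=P[:,:,2]
for n,(u,v) in dict(bench=(300,300),lane=(215,200),shelf=(225,148),tray=(137,175),pad=(356,260),foot=(373,222),grip=(379,242),jar=(410,123)).items():
    w=z[v-2:v+3,u-2:v+3 if 0 else u+3];print(n,np.round(P[v,u],3),np.round(np.median(w),4))
big=cv2.cvtColor(T["color"],cv2.COLOR_RGB2BGR)
a=cv2.resize(big[110:260,85:295],None,fx=3.6,fy=3.6,interpolation=cv2.INTER_CUBIC)
cv2.imwrite("pics/plate.png",a)
# plate by height
m=((z>.035)&(z<.06)&(np.arange(512)[None]>120)&(np.arange(512)[None]<300)&(np.arange(384)[:,None]>110)&(np.arange(384)[:,None]<265)).astype(np.uint8)
c=max(cv2.findContours(m,0,2)[0],key=cv2.contourArea);r=cv2.minAreaRect(c);print("plate rect",r);b=cv2.boxPoints(r);print(np.round(onplane(T,b,.045),4))
# chips
g=cv2.cvtColor(T["color"],cv2.COLOR_RGB2HSV);mm=((g[:,:,2]>150)&(g[:,:,1]<60)&(m>0)).astype(np.uint8)
n,l,s,ce=cv2.connectedComponentsWithStats(mm)
for i in range(1,n):
    if s[i,4]>8: print("white",s[i],np.round(onplane(T,ce[i],.05),3))
# pad + scraper
hsv=g;sub=np.zeros_like(m);sub[195:285,340:405]=1
print(T["color"][260,356],T["color"][300,300],T["color"][222,373],T["color"][242,379],T["color"][175,137],T["color"][200,215])
pm=((T["color"].max(2)<95)&(sub>0)).astype(np.uint8)
c=max(cv2.findContours(pm,0,2)[0],key=cv2.contourArea);r=cv2.minAreaRect(c);print("pad",r,np.round(onplane(T,cv2.boxPoints(r),.004),4),np.round(onplane(T,r[0],.004),4))
fm=((g[:,:,2]>130)&(z>.02)&(sub>0)).astype(np.uint8)
gm=((z>.06)&(sub>0)).astype(np.uint8)
for nm,q,h in(("foot",fm,.03),("grip",gm,.087)):
    c=max(cv2.findContours(q,0,2)[0],key=cv2.contourArea);r=cv2.minAreaRect(c);print(nm,r,np.round(onplane(T,cv2.boxPoints(r),h),4),np.round(onplane(T,r[0],h),4))
E
```

```text
bench [ 0.325 -0.141 -0.001] -0.001
lane [0.556 0.055 0.044] 0.0446
shelf [0.674 0.034 0.043] 0.0452
tray [0.614 0.247 0.002] 0.0052
pad [ 0.419 -0.271  0.003] 0.0032
foot [ 0.509 -0.301  0.034] 0.0336
grip [ 0.469 -0.296  0.09 ] 0.0891
jar [ 0.724 -0.368  0.078] 0.0794
plate rect ((219.0919189453125, 185.9513702392578), (116.45801544189453, 111.31150817871094), 17.10272979736328)
[[ 0.5048  0.2075  0.045 ]
 [ 0.7466  0.138   0.045 ]
 [ 0.6699 -0.1148  0.045 ]
 [ 0.4311 -0.0431  0.045 ]]
[56 60 60] [123 124 121] [129 131 132] [11 10 11] [ 94 108 128] [88 90 92]
pad ((371.9256591796875, 240.4033203125), (47.98483657836914, 73.42154693603516), 7.431407928466797) [[ 0.3875 -0.2412  0.004 ]
 [ 0.5571 -0.2637  0.004 ]
 [ 0.5435 -0.3746  0.004 ]
 [ 0.3745 -0.3512  0.004 ]] [[ 0.4653 -0.3077  0.004 ]]
foot ((376.0, 220.5), (11.0, 12.0), 90.0) [[ 0.5248 -0.2956  0.03  ]
 [ 0.5251 -0.3227  0.03  ]
 [ 0.5002 -0.3225  0.03  ]
 [ 0.4999 -0.2954  0.03  ]] [[ 0.5125 -0.3091  0.03  ]]
grip ((380.53076171875, 241.7538604736328), (15.876444816589355, 28.652023315429688), 7.125016689300537) [[ 0.4418 -0.2795  0.087 ]
 [ 0.5014 -0.2873  0.087 ]
 [ 0.4976 -0.3203  0.087 ]
 [ 0.438  -0.3124  0.087 ]] [[ 0.4697 -0.2999  0.087 ]]
```

View pics/plate.png

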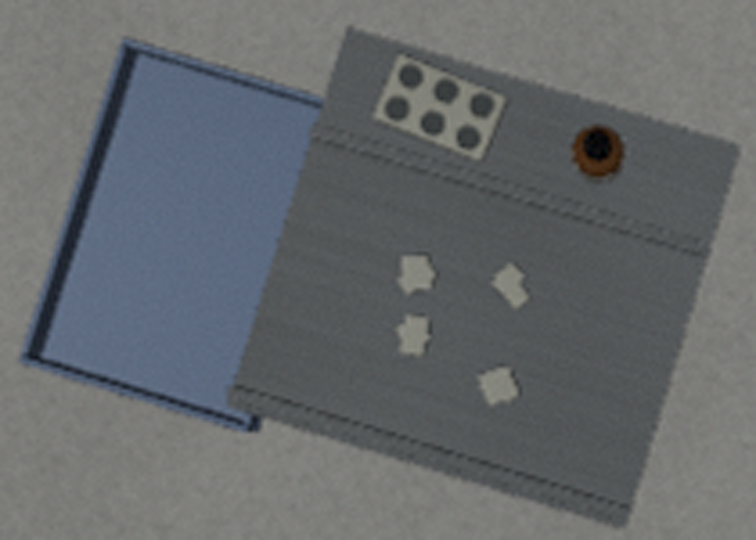

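The crop shows the plate clearly: lip edge from (325,100) to (232,390), lane rims along (315,130)-(705,250) and (235,390)-(630,510). The shards are at (416,273), (511,285), (413,335) and (498,385), all within the lane.

```bash
python3 - <<'E'
from h import *
T=dict(np.load("top0.npz"));S=dict(np.load("scene0.npz"))
C=lambda u,v:np.array([85+u/3.6-.36,110+v/3.6-.36])
cs=[C(348,28),C(740,148),C(625,525),C(230,390)]
W=np.array([onplane(T,c,zz)[0] for c,zz in zip(cs,(.045,.045,.053,.053))]);print("corners",np.round(W,4))
for i in range(4): print(np.round(np.linalg.norm(W[i-1]-W[i]),4), end=" ")
ex=(W[0]-W[3])+(W[1]-W[2]);ey=(W[0]-W[1])+(W[3]-W[2])
yx=np.arctan2(ex[1],ex[0]);yy=np.arctan2(-ey[0],ey[1]);print("yaw",yx,yy)
yaw=yy; x=np.array([np.cos(yaw),np.sin(yaw)]);y=np.array([-x[1],x[0]])
# inner/outer: x extents -89..155 -> centre 33
O=W[:,:2].mean(0)-.033*x;print("plate O",O,"lip",O+.13*y)
pl=lambda p:np.c_[(p[:,:2]-O)@x,(p[:,:2]-O)@y]
print("tile corners plate frame",np.round(pl(W),4))
# shards: both views
for nm,I in(("top",T),("scene",S)):
    v=I["color"].astype(int);Q=xyz(I);q=pl(Q.reshape(-1,3)).reshape(*Q.shape[:2],2)
    m=((v.min(2)>125)&(abs(q[:,:,0])<.075)&(abs(q[:,:,1])<.12)&(Q[:,:,2]>.03)&(Q[:,:,2]<.07)).astype(np.uint8)
    n,l,s,ce=cv2.connectedComponentsWithStats(m)
    for i in range(1,n):
        if s[i,4]>8:
            vv,uu=np.where(l==i);p=pl(onplane(I,np.c_[uu,vv],.051));print(nm,s[i,4],np.round(ce[i],1),"plate",np.round(p.mean(0),4),"ext",np.round(p.min(0),4),np.round(p.max(0),4))
    g=Q.reshape(-1,3);k=(g[:,2]>.08)&(abs(g[:,0]-.47)<.06)&(abs(g[:,1]+.3)<.05)
    gg=g[k];r=cv2.minAreaRect(gg[:,:2].astype(np.float32));print(nm,"grip top",k.sum(),np.round(np.median(gg[:,2]),4),r)
    print(" lane z",np.round(np.median(Q[(abs(q[:,:,0])<.06)&(abs(q[:,:,1]+.09)<.02)],0),4), "pad z",np.round(np.median(g[(abs(g[:,0]-.42)<.03)&(abs(g[:,1]+.26)<.008)],0),4))
v=S["color"].astype(int);sub=np.zeros(v.shape[:2],bool);sub[145:190,140:180]=1
cv2.imwrite("pics/sc.png",cv2.resize(S["color"][140:215,120:200,::-1],None,fx=7,fy=7,interpolation=cv2.INTER_CUBIC))
E
```

```text
corners [[ 0.7425  0.1345  0.045 ]
 [ 0.6679 -0.1128  0.045 ]
 [ 0.4339 -0.0427  0.053 ]
 [ 0.5142  0.202   0.053 ]]
0.2382 0.2583 0.2444 0.2576 yaw -0.28909998082150196 -0.30494107363556244
plate O [0.55812158 0.05514538] lip [0.59715239 0.17914778]
tile corners plate frame [[ 0.152   0.131 ]
 [ 0.1551 -0.1272]
 [-0.0891 -0.1307]
 [-0.086   0.1269]]
top 34 [199.5 186.1] plate [0.0164 0.0414] ext [0.0071 0.0319] [0.0261 0.0496]
top 35 [199.  202.3] plate [-0.0183  0.0311] ext [-0.0289  0.0221] [-0.0093  0.0384]
top 11 [220.4 217.9] plate [-0.0366 -0.0251] ext [-0.0426 -0.03  ] [-0.0314 -0.0202]
top grip top 354 0.09 ((0.46918612718582153, -0.3038565516471863), (0.02477307990193367, 0.05977451056241989), 82.91516876220703)
 lane z [ 0.5375 -0.042   0.0468] pad z [ 0.4215 -0.2592  0.0036]
scene 33 [275.1 175.1] plate [-0.033  -0.0312] ext [-0.0425 -0.0434] [-0.0207 -0.0196]
scene 36 [295.2 181.6] plate [-0.0195  0.0286] ext [-0.0306  0.0188] [-0.0088  0.0402]
scene 34 [274.9 191.1] plate [ 0.0286 -0.0201] ext [ 0.0177 -0.032 ] [ 0.0392 -0.0092]
scene 38 [297.2 191.6] plate [0.0173 0.0394] ext [0.0035 0.0281] [0.0276 0.0483]
scene grip top 157 0.0909 ((0.4702720046043396, -0.30332061648368835), (0.02411641739308834, 0.06282029300928116), 82.34674835205078)
 lane z [ 0.5337 -0.0313  0.0455] pad z [ 0.4207 -0.2591  0.0041]
```

View pics/sc.png

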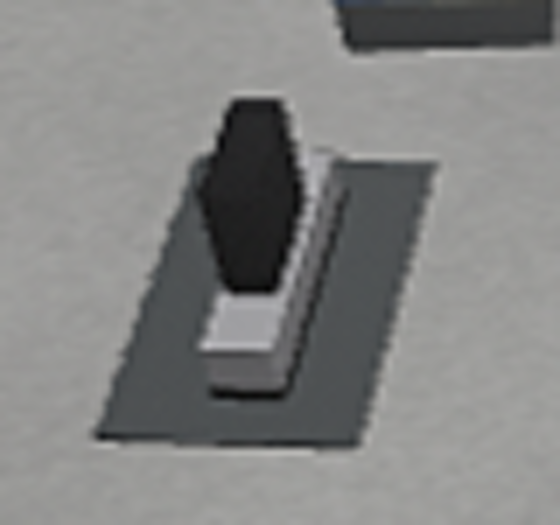

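The crop shows the scraper standing squarely on its pad, with the grip top at (260,100) and the foot's front face at (240,370). Both views agree: grip top at (0.470, -0.3035, 0.0905), yaw about -0.128.

```bash
cat >> h.py <<'E'
def jog(c,g):  # commanded and goal (x,y,z,yaw of tool x), tool pointing down
    d=np.subtract(g,c);s,k=np.sin(c[3]),np.cos(c[3])
    return np.round([d[0]*k+d[1]*s, d[0]*s-d[1]*k, -d[2], -d[3]],4)
def state(o):
    R=cv2.Rodrigues(np.asarray(o["ee_rot"]))[0];return [*o["position"],np.arctan2(R[1,0],R[0,0])],np.degrees(np.arccos(min(1,-R[2,2])))
E
python3 - <<'E'
from h import *
from cell import arm
s,t=state(arm.observe());print(s,t)
c=[.276,-.561,.238,s[3]]
print(jog(c,[.470,-.3035,.17,-.128]))
E
```

```text
[np.float64(0.2759979882436584), np.float64(-0.5602863580596429), np.float64(0.23704836358697964), np.float64(0.4576845656105348)] 0.0780797053734248
[ 0.2878 -0.1453  0.068   0.5857]
```

jog_arm:
  moves:
    - [0.036, -0.018, 0.008, 0.073]
    - [0.072, -0.036, 0.017, 0.146]
    - [0.108, -0.055, 0.025, 0.22]
    - [0.144, -0.073, 0.034, 0.293]
    - [0.18, -0.091, 0.042, 0.366]
    - [0.216, -0.109, 0.051, 0.44]
    - [0.252, -0.127, 0.06, 0.513]
    - [0.288, -0.145, 0.068, 0.586]
    - [0.288, -0.145, 0.068, 0.586]
    - [0.288, -0.145, 0.068, 0.586]
  hand: 0.075

```text
clock: 1.35
position: [0.47, -0.3037, 0.1695]
ee_rot: [3.135, -0.2, -0.001]
force: [-0.7, -0.2, -0.3]
width: 0.816
gripper_force: 0.0
```

```bash
python3 - <<'E'
from h import *
from cell import arm
o=arm.observe();s,t=state(o);print(o["clock"],np.round(s,4),t,np.round(o["joints"],2))
I=arm.get_image("wrist");cv2.imwrite("pics/w1.png",I["color"][:,:,::-1]);np.savez("w1.npz",**I)
Q=xyz(I);g=Q.reshape(-1,3);k=(g[:,2]>.08)&(g[:,2]<.1)&(abs(g[:,0]-.47)<.06)&(abs(g[:,1]+.3)<.05);gg=g[k]
print(k.sum(),np.median(gg[:,2]),cv2.minAreaRect(gg[:,:2].astype(np.float32)))
E
```

```text
1.35 [ 0.47   -0.3037  0.1695 -0.1277] 0.05058500536759212 [ 0.44  0.4   0.06  1.82 -0.03  0.92 -1.2 ]
1760 0.09112184140790329 ((0.46819886565208435, -0.3038375675678253), (0.02405272051692009, 0.059628333896398544), 82.75482940673828)
```

View pics/w1.png

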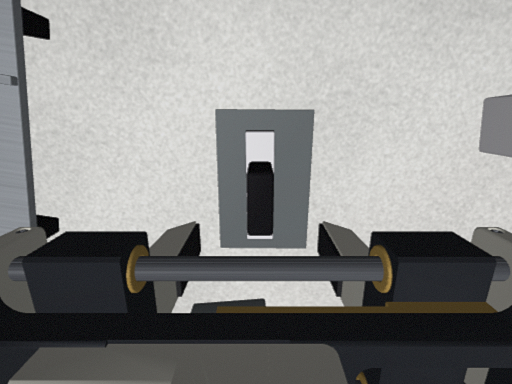

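The wrist view shows the grip (260,200) midway between the fingers, at (185,260) and (335,260), and aligned with them. I'll descend and grip.

jog_arm:
  moves:
    - [0, 0, 0.03, 0]
    - [0, 0, 0.06, 0]
    - [0, 0, 0.085, 0]
    - [0, 0, 0.102, 0]
    - [0, 0, 0.11, 0]
    - [0, 0, 0.114, 0]
    - [0, 0, 0.114, 0]

```text
clock: 2.28
position: [0.4707, -0.3036, 0.0561]
ee_rot: [3.135, -0.201, 0.001]
force: [0.5, -0.1, -0.5]
width: 0.814
gripper_force: 0.0
```

jog_arm:
  moves:
    - [0, 0, 0, 0]
    - [0, 0, 0, 0]
    - [0, 0, 0, 0]
    - [0, 0, 0, 0]
    - [0, 0, 0, 0]
    - [0, 0, 0, 0]
  hand: 0.01
  newtons: 35

```text
clock: 3.02
position: [0.4705, -0.3034, 0.0557]
ee_rot: [3.135, -0.201, -0.0]
force: [-0.6, 0.3, -0.3]
width: 0.263
gripper_force: 35.0
```

```bash
python3 - <<'E'
from h import *
c=[.470,-.3035,.056,-.128];O=np.array([.558,.055]);a=-.297;x=np.array([np.cos(a),np.sin(a)]);y=np.array([-x[1],x[0]])
p=O-.095*y;print(p,jog(c,[*p,.156,a]))
E
```

```text
[ 0.53019798 -0.03584078] [ 0.0255 -0.2732 -0.1     0.169 ]
```

jog_arm:
  moves:
    - [0, 0, -0.01, 0]
    - [0, 0, -0.03, 0]
    - [0, 0, -0.055, 0]
    - [0, 0, -0.08, 0]
    - [0, 0, -0.095, 0]
    - [0, 0, -0.1, 0]

```text
clock: 3.78
position: [0.4707, -0.3035, 0.1566]
ee_rot: [3.135, -0.201, 0.002]
force: [0.5, 0.4, -3.0]
width: 0.258
gripper_force: 35.0
```

Lifted: the force shows the block's weight of about 2 N. Next is the traverse to the lane start.

jog_arm:
  moves:
    - [0.002, -0.02, 0, 0.01]
    - [0.005, -0.05, 0, 0.03]
    - [0.008, -0.085, 0, 0.05]
    - [0.011, -0.12, 0, 0.075]
    - [0.015, -0.155, 0, 0.1]
    - [0.018, -0.19, 0, 0.12]
    - [0.021, -0.22, 0, 0.14]
    - [0.0235, -0.25, 0, 0.155]
    - [0.025, -0.267, 0, 0.165]
    - [0.0255, -0.273, 0, 0.169]
    - [0.0255, -0.273, 0, 0.169]
    - [0.0255, -0.273, 0, 0.169]

```text
clock: 5.28
position: [0.5304, -0.037, 0.1555]
ee_rot: [3.106, -0.467, -0.001]
force: [-0.4, -0.1, -2.1]
width: 0.261
gripper_force: 35.0
```

```bash
python3 - <<'E'
from h import *
from cell import arm
o=arm.observe();print(state(o),np.round(o["joints"],2))
I=arm.get_image("wrist");cv2.imwrite("pics/w2.png",I["color"][:,:,::-1]);np.savez("w2.npz",**I)
E
```

```text
([np.float64(0.5303893659770595), np.float64(-0.03697228426455185), np.float64(0.15553591307276168), np.float64(-0.29849884017956646)], np.float64(0.044000360972116646)) [-0.05  0.37  0.02  1.9  -0.01  0.87 -1.89]
```

View pics/w2.png

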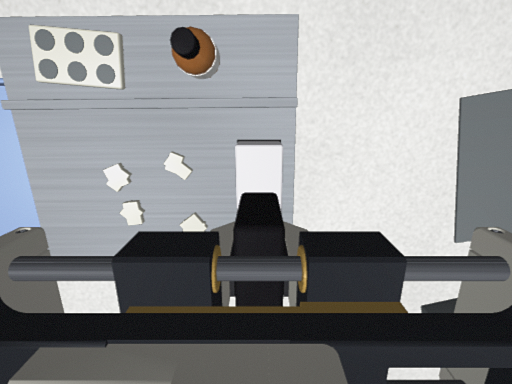

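The wrist view shows the foot (236-282, 140-195) square to the rim line at row 103. All four shards lie ahead of it, at (117,177), (178,165), (132,212) and (194,225). I'll lower the scraper to the plate.

jog_arm:
  moves:
    - [0, 0, 0.02, 0]
    - [0, 0, 0.038, 0]
    - [0, 0, 0.048, 0]
    - [0, 0, 0.054, 0]
    - [0, 0, 0.0565, 0]
    - [0, 0, 0.0575, 0]
    - [0, 0, 0.0575, 0]

```text
clock: 6.2
position: [0.5309, -0.0359, 0.0985]
ee_rot: [-3.107, 0.465, -0.001]
force: [-0.8, 0.9, -3.0]
width: 0.263
gripper_force: 35.0
```

jog_arm:
  moves:
    - [0, 0, 0.0005, 0]
    - [0, 0, 0.001, 0]
    - [0, 0, 0.001, 0]
    - [0, 0, 0.001, 0]

```text
clock: 6.7
position: [0.5307, -0.0358, 0.0973]
ee_rot: [3.107, -0.465, 0.0]
force: [0.4, 1.0, -1.3]
width: 0.257
gripper_force: 35.0
```

jog_arm:
  moves:
    - [0, -0.006, 0, 0]
    - [0, -0.016, 0, 0]
    - [0, -0.027, 0, 0]
    - [0, -0.038, 0, 0]
    - [0, -0.049, 0, 0]
    - [0, -0.06, 0, 0]
    - [0, -0.071, 0, 0]
    - [0, -0.082, 0, 0]
    - [0, -0.093, 0, 0]
    - [0, -0.104, 0, 0]
    - [0, -0.115, 0, 0]
    - [0, -0.126, 0, 0]
    - [0, -0.137, 0, 0]
    - [0, -0.148, 0, 0]
    - [0, -0.158, 0, 0]
    - [0, -0.165, 0, 0]
    - [0, -0.17, 0, 0]
    - [0, -0.17, 0, 0]

```text
clock: 8.95
position: [0.5806, 0.127, 0.0972]
ee_rot: [-3.107, 0.465, -0.0]
force: [-0.3, 0.4, -2.2]
width: 0.263
gripper_force: 35.0
```

```bash
python3 - <<'E'
from h import *
from cell import arm
o=arm.observe();print(state(o),np.round(o["joints"],2),o["force"])
I=arm.get_image("top");S=arm.get_image("scene")
a=cv2.resize(I["color"][110:260,85:295,::-1],None,fx=2.6,fy=2.6,interpolation=cv2.INTER_CUBIC);b=cv2.resize(S["color"][130:280,210:420,::-1],None,fx=2.6,fy=1.2*2.6/1.2,interpolation=cv2.INTER_CUBIC)
cv2.imwrite("pics/mid.png",cv2.resize(np.vstack([a,b]),None,fx=.75,fy=.75))
E
```

```text
([np.float64(0.5805792384640353), np.float64(0.1270254186561318), np.float64(0.09720417832318591), np.float64(-0.29696028026832155)], np.float64(0.005378805413821628)) [-0.31  0.53  0.01  1.8  -0.01  0.81 -2.17] [-0.25986487  0.44862255 -2.18144238]
```

View pics/mid.png

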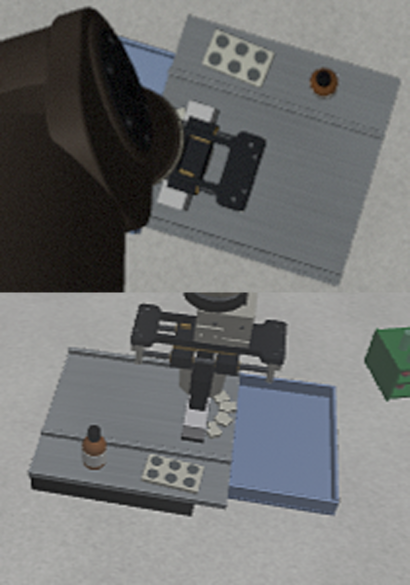

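The scene half shows all four shards bunched in front of the foot at (210-235, 395-435), with nothing left behind and the bystanders untouched. I'll continue over the lip.

jog_arm:
  moves:
    - [0, -0.005, 0, 0]
    - [0, -0.012, 0, 0]
    - [0, -0.02, 0, 0]
    - [0, -0.028, 0, 0]
    - [0, -0.036, 0, 0]
    - [0, -0.044, 0, 0]
    - [0, -0.052, 0, 0]
    - [0, -0.06, 0, 0]
    - [0, -0.067, 0, 0]
    - [0, -0.072, 0, 0]
    - [0, -0.075, 0, 0]
    - [0, -0.075, 0, 0]
    - [0, -0.075, 0, 0]

```text
clock: 10.68
position: [0.6024, 0.1981, 0.0972]
ee_rot: [3.107, -0.466, -0.0]
force: [-0.2, -0.0, -2.5]
width: 0.26
gripper_force: 35.0
```

jog_arm:
  moves:
    - [0, 0, -0.008, 0]
    - [0, 0, -0.025, 0]
    - [0, 0.01, -0.045, 0]
    - [0, 0.03, -0.058, 0]
    - [0, 0.06, -0.059, 0]
    - [0, 0.095, -0.059, 0]
    - [0, 0.13, -0.059, 0]
    - [0, 0.165, -0.059, 0]
    - [0, 0.2, -0.059, 0]
    - [0, 0.225, -0.059, 0]
    - [0, 0.24, -0.059, 0]
    - [0, 0.245, -0.059, 0]
    - [0, 0.245, -0.059, 0]

```text
clock: 12.3
position: [0.5308, -0.0355, 0.1564]
ee_rot: [-3.107, 0.465, -0.001]
force: [-0.3, 0.1, -2.4]
width: 0.26
gripper_force: 35.0
```

```bash
python3 - <<'E'
from h import *
from cell import arm
o=arm.observe();print(state(o),np.round(o["joints"],2),o["force"])
I=arm.get_image("top");S=arm.get_image("scene")
a=cv2.resize(I["color"][110:260,85:295,::-1],None,fx=2.6,fy=2.6,interpolation=cv2.INTER_CUBIC);b=cv2.resize(S["color"][130:280,210:420,::-1],None,fx=2.6,fy=2.6,interpolation=cv2.INTER_CUBIC)
cv2.imwrite("pics/post.png",cv2.resize(np.vstack([a,b]),None,fx=.75,fy=.75))
E
```

```text
([np.float64(0.5308365841069398), np.float64(-0.03551773112016559), np.float64(0.156433406391162), np.float64(-0.2970859481677418)], np.float64(0.027192159385565254)) [-0.07  0.37  0.05  1.9  -0.02  0.87 -1.88] [-0.32985873  0.07754479 -2.4291435 ]
```

View pics/post.png

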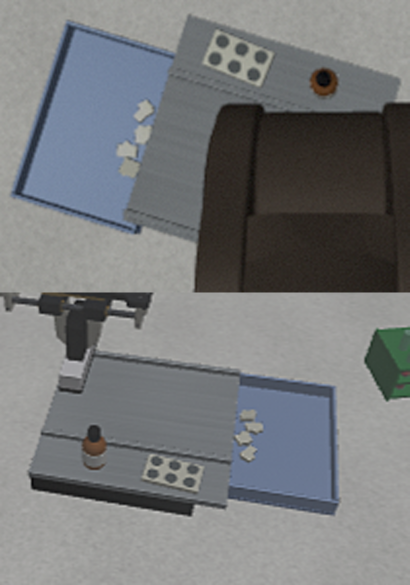

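All four shards lie in the tray: (143,110), (142,133), (126,150), (128,168) in the top half, and beyond the lip in the scene half. The lane is clear and the bystanders haven't moved. I'll take the scraper back to its pad.

```bash
python3 - <<'E'
from h import *
from cell import arm
a=-.297
s,k=np.sin(-.128),np.cos(-.128)
c=[.470+.0255*k-.273*s,-.3035+.0255*s+.273*k,.1565,a];print(c)
print(jog(c,[.4695,-.3035,.156,-.128]))
I=arm.get_image("scene");Q=xyz(I)
v=I["color"].astype(int);m=((v.min(2)>125)).astype(np.uint8);m[:,:325]=0;m[:,365:]=0;m[:165]=0;m[215:]=0
n,l,st,ce=cv2.connectedComponentsWithStats(m)
for i in range(1,n):
    if st[i,4]>6: print(st[i,4],np.round(ce[i]),np.round(np.median(Q[l==i],0),4))
E
```

```text
[np.float64(0.530140046778872), np.float64(-0.03598845861638961), 0.1565, -0.297]
[ 0.0203  0.2735  0.0005 -0.169 ]
301 [348. 169.] [4.566e-01 2.711e-01 3.000e-04]
30 [337. 192.] [0.5653 0.2082 0.0155]
71 [337. 201.] [0.5974 0.2012 0.0124]
36 [337. 212.] [0.6333 0.1938 0.0119]
```

jog_arm:
  moves:
    - [0.002, 0.02, 0, -0.01]
    - [0.004, 0.05, 0, -0.03]
    - [0.006, 0.085, 0, -0.05]
    - [0.009, 0.12, 0, -0.075]
    - [0.0115, 0.155, 0, -0.1]
    - [0.014, 0.19, 0, -0.12]
    - [0.0165, 0.22, 0, -0.14]
    - [0.0185, 0.25, 0, -0.155]
    - [0.02, 0.267, 0, -0.165]
    - [0.0205, 0.2735, 0, -0.169]
    - [0.0205, 0.2735, 0, -0.169]
    - [0.0205, 0.2735, 0, -0.169]

```text
clock: 13.95
position: [0.4707, -0.3021, 0.1561]
ee_rot: [-3.135, 0.199, -0.0]
force: [-0.7, 0.6, -3.9]
width: 0.256
gripper_force: 35.0
```

jog_arm:
  moves:
    - [0, 0, 0.02, 0]
    - [0, 0, 0.045, 0]
    - [0, 0, 0.068, 0]
    - [0, 0, 0.085, 0]
    - [0, 0, 0.093, 0]
    - [0, 0, 0.097, 0]
    - [0, 0, 0.099, 0]
    - [0, 0, 0.1, 0]
    - [0, 0, 0.1005, 0]
    - [0, 0, 0.1005, 0]

```text
clock: 15.2
position: [0.4703, -0.3034, 0.0559]
ee_rot: [3.135, -0.201, 0.001]
force: [0.2, -0.2, -2.8]
width: 0.257
gripper_force: 35.0
```

jog_arm:
  moves:
    - [0, 0, 0.0005, 0]
    - [0, 0, 0.001, 0]
    - [0, 0, 0.001, 0]
    - [0, 0, 0.001, 0]

```text
clock: 15.7
position: [0.4704, -0.3034, 0.0557]
ee_rot: [3.135, -0.201, 0.001]
force: [-3.0, 1.9, 9.9]
width: 0.255
gripper_force: 35.0
```

Contact is confirmed at about 10 N. I'll ease off slightly, release and withdraw.

jog_arm:
  moves:
    - [0, 0, -0.0007, 0]
    - [0, 0, -0.0007, 0]

```text
clock: 15.95
position: [0.4703, -0.3034, 0.0557]
ee_rot: [3.135, -0.201, 0.001]
force: [-2.0, 0.6, 3.3]
width: 0.264
gripper_force: 35.0
```

jog_arm:
  moves:
    - [0, 0, 0, 0]
    - [0, 0, 0, 0]
    - [0, 0, 0, 0]
    - [0, 0, 0, 0]
    - [0, 0, 0, 0]
    - [0, 0, 0, 0]
  hand: 0.075

```text
clock: 16.7
position: [0.4702, -0.3033, 0.0554]
ee_rot: [3.135, -0.201, 0.0]
force: [0.2, 0.0, -0.1]
width: 0.81
gripper_force: 0.0
```

jog_arm:
  moves:
    - [0, 0, -0.01, 0]
    - [0, 0, -0.03, 0]
    - [0, 0, -0.06, 0]
    - [0, 0, -0.09, 0]
    - [0, 0, -0.12, 0]
    - [0, 0, -0.14, 0]
    - [0, 0, -0.15, 0]
    - [-0.03, 0, -0.15, 0]
    - [-0.07, 0, -0.15, 0]
    - [-0.1, 0, -0.15, 0]
    - [-0.11, 0, -0.15, 0]
    - [-0.11, 0, -0.15, 0]

```text
clock: 18.2
position: [0.3612, -0.2893, 0.2056]
ee_rot: [3.135, -0.202, 0.001]
force: [0.1, -0.2, -0.2]
width: 0.818
gripper_force: 0.0
```

```bash
python3 - <<'E'
from h import *
from cell import arm
o=arm.observe();print(o["clock"],state(o),o["force"],o["width"])
I=arm.get_image("top");S=arm.get_image("scene")
f=lambda c:cv2.resize(c[:,:,::-1],None,fx=1.3,fy=1.3,interpolation=cv2.INTER_CUBIC)
cv2.imwrite("pics/end.png",np.vstack([f(I["color"][90:300,60:440]),f(S["color"][110:290,60:440])]))
for X in(I,S):
    g=xyz(X).reshape(-1,3);k=(g[:,2]>.08)&(g[:,2]<.1)&(abs(g[:,0]-.47)<.06)&(abs(g[:,1]+.3)<.05);gg=g[k]
    if k.sum()>5: print(k.sum(),np.median(gg[:,2]),cv2.minAreaRect(gg[:,:2].astype(np.float32)))
E
```

```text
18.2 ([np.float64(0.3612315699084961), np.float64(-0.2893084377211556), np.float64(0.2055992753924592), np.float64(-0.1286324684097684)], np.float64(0.028426244205128466)) [ 0.10310247 -0.18444604 -0.16647891] 0.8180548139359647
360 0.09019542495723992 ((0.46919354796409607, -0.302338182926178), (0.024793030694127083, 0.059614624828100204), 81.31037139892578)
158 0.09099865491678905 ((0.4715022146701813, -0.30255457758903503), (0.024667654186487198, 0.061326462775468826), 83.95404815673828)
```

View pics/end.png

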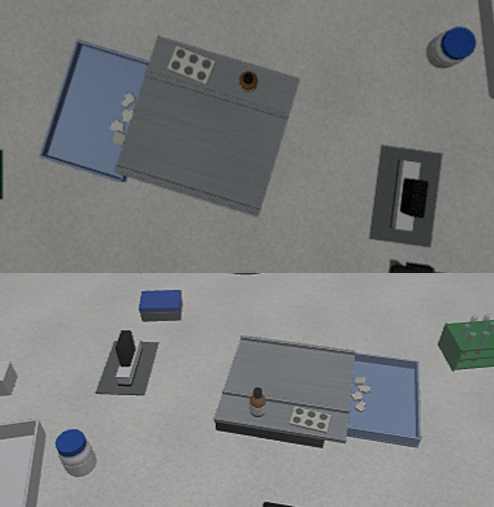

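The scraper stands upright on its pad, at (407,195) in the top half. The shards are in the tray at (115-130, 100-140), the lane is empty, and the jar, dropper bottle and tile haven't moved.

```bash
python3 -c "
from cell import arm
print(arm.sign_off())"
```

```text
the job is handed in; nothing more can be done
None
```

All four shards are in the tray, the scraper is standing back on its pad and released, the bystanders are where they were, and the job was handed in at about 18 s.

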